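Set the inspection microscope's slider against its marked stop

TASK

Bring the inspection microscope to its marked station: press down the blue pad in the middle of the black slider to free its brake, and with the pad kept down push the slider gently along the rail until it rests against the orange stop. Then take your fingers away so that the pad springs up and the brake holds the slider there. Nothing needs gripping: keep off the microscope itself and leave everything else on the bench where it lies.

Things in the scene. Friction and masses are not known exactly. Their poses are not given: they have to be found in the camera images.
- rig: Inspection rig screwed to the bench: light blue plate 260 x 460 x 12 mm (x = -75 to +185 mm), T-slot rail 40 mm wide, 440 mm long, top 36 mm above the bench. Origin on the bench under the rail's middle; z up, y along the rail, x across it, away from the robot, to a cream printed gear rack (bar along y, x = 140 to 190 mm with its holder, top 82 mm). The rail lies crosswise, turned up to 0.35 rad.
- carriage (a joint): Slider position along the rail, m: 0 over the rail's middle, growing along the rig's +y. With the brake on it holds against some 20 N of push and must not be dragged; with the pad fully down it runs freely (about 1 N; 0.7 to 1.2 kg with its load). A delicate instrument: slide it at some 50 mm/s, never above 200 mm/s.
- release_pad (a joint): Travel of the blue pad, m: about 0 when up (brake on), 0.004 when fully down. The brake begins to ease with the first push, lets go at 15 N, and the pad is fully down at 17 N. Keep it at least 2 mm down while sliding. It springs back when let go.
- carriage_mid (a point): Centre of the slider's top plate. The slider is a black block 90 mm across the rail and 100 mm along it; its top is 56 mm above the bench. Its flat ends, 50 mm from this point along the rail, meet the stops.
- pad_top (a point): Centre of the upper face of the blue pad in the middle of the slider: a flat plate 40 mm across the rail and 54 mm along it, 63 mm above the bench when up, standing 7 mm proud of the slider. It rides with the slider and goes straight down 4 mm. Clear above.
- microscope: White microscope barrel, 34 mm thick (46 mm at its bracket ring), lying across the rail on the slider's far side (rig +x), from 45 to 132 mm from the pad's centre; axis 76 mm, top 99 mm above the bench. Rides with the slider. Origin on the bench plane under the pad's centre. Do not touch it.
- marked_stop: The marked stop: orange block with a white line on top, fixed on the rail, 60 mm across it, 24 mm along it, top 66 mm above the bench. Origin on the rail's top face (36 mm up) under its middle. It stands near one end of the rail or the other, 125 to 155 mm from the rail's middle. The slider rests against it when their centres are 62 mm apart along the rail. It cannot be shifted.
- plain_stop: The other stop: the same block in plain black, at the opposite end of the rail. Not the one wanted.
- lens_cap: Bystander on the near edge of the base plate: black lens cap, 38 mm across, 12 mm high. Origin under its middle.
- bearing: Bystander on the near edge of the base plate: small steel ring bearing, 22 mm across, 7 mm high. Origin under its middle.
- driver: Bystander: screwdriver with red handle, 190 mm long, right of the rig near the robot.
- gear: Bystander: orange printed gear, 120 mm across, 12 mm thick with a hub 38 mm high, left of the rig. Origin under its middle.
- calliper: Bystander: steel calliper with black slide, 230 mm long, 17 mm high, right of the rig.
- link: Bystander: cream printed link arm, 145 mm long, 18 mm high, right of the rig.
- tray: Bystander: grey divided tray of fasteners, 130 x 190 x 26 mm, left of the rig.
- spool: Bystander: spool of black filament lying flat, 200 mm across, 66 mm high, right of the rig.

How it is judged:
On the way, in this order (a step that is already met when the one before it is completed fails the run):
1. the blue pad is pressed down, freeing the brake, before the slider has moved (value of joint release_pad above 0.002 m and distance of carriage_mid from where it was at the start of the episode below 0.006 m), for 0.05 s.
2. the slider reaches the orange stop with the pad still down (horizontal distance between carriage_mid and marked_stop between 0.0595 and 0.0645 m and value of joint release_pad above 0.001 m), for 0.1 s.
At the end, for the whole second after the job is handed in: The slider rests against the orange stop (its centre within 2.5 mm of the 62 mm at which they touch), at rest, with the blue pad sprung up (less than 0.6 mm down) so that the brake holds (horizontal distance between carriage_mid and marked_stop between 0.0595 and 0.0645 m and value of joint release_pad below 0.0006 m and velocity of joint carriage between -0.005 and 0.005 m/s).
It fails at once if the slider is dragged (over 30 mm/s) with the pad less than 1 mm down ((velocity of joint carriage above 0.03 m/s or velocity of joint carriage below -0.03 m/s) and value of joint release_pad below 0.001 m).
It fails at once if the slider is moved faster than 200 mm/s (velocity of joint carriage above 0.2 m/s or velocity of joint carriage below -0.2 m/s).
It fails at once if the robot touches the microscope (contact force between any of the arm, the fingers and microscope above 1 N).
It fails at once if anything lying about (lens cap, bearing, screwdriver, gear, calliper, link, tray, spool) is lifted or moved by more than 10 mm (distance of any of lens_cap, bearing, driver, gear, calliper, link, tray, spool from where it was at the start of the episode above 0.01 m).
It also fails if it takes over 35 s, if anything falls off the work surface, if the arm or the gripper's body presses on something with over 40 N, if the wrist force passes 120 N, or if a joint passes its speed limit or range.

ROBOT

A 6-joint arm with a two-finger parallel gripper is mounted at the origin on the work surface. World frame = base frame: x ahead of the robot, y to its left, z up, the work surface at z = 0. Lengths are in m, angles in rad, forces in N, time in s.
With the tool pointing down it reaches from about 0.25 to 0.725 m from the base axis. Payload 9.7 kg.
Tool frame: the origin (TCP) lies on the centre line of the jaws, within the pads' length; the fingertips stand 25 mm ahead of it and the grasp point (between the pads) lies 6 mm ahead of it (ctrl.tip_reach is the distance from the TCP to the fingertips, in m); z points along the fingers, y is the line along which they close (so a half turn about z gives the same grasp; the last joint's range is limited). The gripper opens to 85 mm and grips with 20 to 120 N. Pads are 22 mm wide; open, the fingers measure 114 mm over their backs; the gripper's body (76 mm by 85 mm) begins 54 mm behind the grasp point. The pads swing forward as they close: fully open they stand 13 mm farther back than shut.
Start: joints at [-1.332, 0.087, 0.176, 1.66, 0, 1.571], TCP at [0.13, -0.534, 0.256] pointing down, gripper open.
Joint ranges: [-3.13, 3.13], [-0.85, 1.81], [-1.15, 1.24], [-2.2, 2.28], [-1.44, 1.52], [-3.14, 3.14]. Speed limits (rad/s): [2.22, 2.22, 2.57, 3.14, 3.14, 3.14].

INTERFACE

Orientations are given as a unit quaternion [x, y, z, w].
In Python, from cell import get_obs, capture, camera_params, ctrl, recognise, place_of gives the robot as it stands. The module is installed in compiled form; this text tells all that it offers.
- The arm moves only by the tool apply_moves, never from a script. Its argument "rows" is a list of rows, each a list of 2 entries, a list of its own where there are three numbers: the shift along the tool's x, y, z in m, then the turn about the tool's z in rad. In form: [[[x, y, z], spin], ...]. A call has exactly 10 rows; each row is the pose to reach, as a shift and turn from the pose commanded when the call began, along the tool's axes at that moment; what a row does not reach only later rows make up. A row lasts 1/12 s, in which the tool goes at most 41.7 mm and 7.16 degrees, less where a joint would pass 70% of its speed; a pose out of reach is approached as far as the arm can. A call with a gripper value outside its range is refused whole. "fingers" is the gripper command: -1 is fully open, 1 is shut, values between are in proportion, set as the call begins (left out, the last holds). The fingers move at their own pace and stop on an object; "grip_force" is the grip in N (left out, the last holds). Time passes only in rows, so rows that repeat a pose let the fingers close, or fill a call up. It gives the time, the measured TCP pose, the force, the opening and the grip force at its end, in the units of the state.
- get_obs(): the state, without advancing time (a new reading comes with each control period).
- capture(name): name is "side" or "top"; returns (picture, depth): 384x512x3 uint8, red, green, blue; 384x512 float32, m along the optical axis (not along the pixel's ray), 0 where there is no reading.
- camera_params(name): a dict with "fx", "fy", "cx", "cy" (pixels), "position" and "rotation" of the camera in the world. Camera axes: x right, y down, z forward; pixel columns grow to the right and rows downward; lengths in m; the calibration is good to about 2 mm. A picture is of the moment at which its call begins. camera_params takes no time and is no camera call.
- ctrl.hand_in(): hands the job in; it is judged then, once.
Trained networks look in the newest picture that a camera, given by its name, has taken for a name from the list of things; names that differ only in an ending like _2 or _b are one class to them, and where a whole thing is asked for, a point or a joint stands for the part that bears it (a point fixed in the world has none). Each returns a list of dicts, best first, with "p" (0 to 1); they miss things now and then, are a little off and sometimes report something else, mostly with a low value. They report only what shows in the picture. A call takes as long as a camera call.
- recognise(name, camera): "uv" ([column, row] in pixels, amid what is visible of it).
- place_of(name, camera): "uv" ([column, row] in pixels: a listed point, or the origin of a listed thing).
The state is a dict: "clock": time; "joints": joint angles; "joint_vel": joint speeds; "tau": joint torques, N m; "tool_pos": TCP position; "tcp_rot": TCP orientation; "force": force on the tool from outside, world axes, zero at the start; "torque": the same for the moment, N m; "width": finger opening in m; "finger_force": force on a finger pad.
Only numpy, scipy, OpenCV 4.12 (cv2) and the standard library are available. Lean on these libraries where they do the work, as an engineer would, in place of code of your own. Each camera call takes 0.05 s, during which the arm holds its last target. There are 200 camera calls.

## Working session

There is one attempt and no reset: what is moved stays moved. The work goes in short steps, Python scripts to look and compute and a tool call to move; the robot and the scene stay as the last step left them, time stands still between calls to the robot, and variables do not carry over. Pictures are saved under pics/ and viewed, at most 10 in all, crops included, and the job is handed in when it is done.

Besides the shell and the picture viewer there is one more tool, called after ">>>" by a JSON object that holds its "method" and its "body", one argument or row to a line. apply_moves: Moves the arm, as the interface text tells. Its arguments: {"type":"object","properties":{"rows":{"type":"array"},"fingers":{"type":"number"},"grip_force":{"type":"number"}},"required":["rows"]}

```bash
mkdir -p pics
cat > h.py <<'E'
import numpy as np, cv2
from cell import *
def ray(cam,uv,z):
    p=camera_params(cam);R=np.array(p["rotation"]);R=R.reshape(3,3)
    d=R@np.array([(uv[0]-p["cx"])/p["fx"],(uv[1]-p["cy"])/p["fy"],1]);o=np.array(p["position"])
    return o+d*(z-o[2])/d[2]
E
python3 - <<'E'
from h import *
for c in("top","side"):
    im,d=capture(c);cv2.imwrite(f"pics/{c}0.png",im[:,:,::-1])
    for n,z in(("pad_top",.063),("carriage_mid",.056),("marked_stop",.036),("plain_stop",.036),("rig",0),("microscope",0)):
        for r in place_of(n,c)[:2]:
            print(c,n,np.round(r["uv"],1),round(r["p"],2),ray(c,r["uv"],z).round(4))
o=get_obs();print(o)
E
```

```text
Traceback (most recent call last):
  File "h.py", line 4, in ray
    p=camera_params(cam);R=np.array(p["rotation"]);R=R.reshape(3,3)
                                                     ~~~~~~~~~^^^^^
ValueError: cannot reshape array of size 4 into shape (3,3)
```

View pics/top0.png

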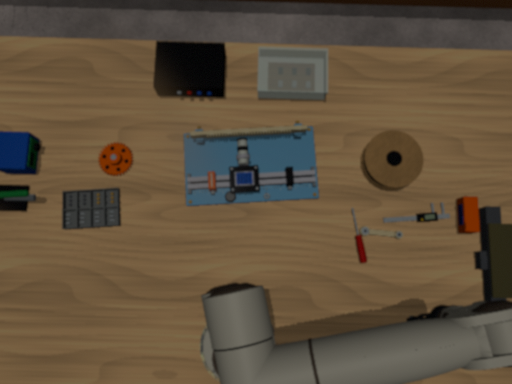

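The top view shows the rig at about (250,165), the slider and pad at (244,179), the orange stop at (212,181) and the plain stop at (290,176). The lens cap is at (231,197). The camera rotation is a quaternion, so I'll fix the helper.

```bash
sed -i 's/;R=np.array(p\["rotation"\]);R=R.reshape(3,3)/;R=Rotation.from_quat(p["rotation"]).as_matrix()/; 1a from scipy.spatial.transform import Rotation' h.py
python3 - <<'E'
from h import *
for c in("top","side"):
    im,d=capture(c);cv2.imwrite(f"pics/{c}1.png",im[:,:,::-1])
    for n,z in(("pad_top",.063),("carriage_mid",.056),("marked_stop",.036),("plain_stop",.036),("rig",0),("microscope",0)):
        for r in place_of(n,c)[:2]:
            u,v=np.round(r["uv"]).astype(int)
            p=camera_params(c);k=d[v,u];w=Rotation.from_quat(p["rotation"]).apply([(u-p["cx"])/p["fx"]*k,(v-p["cy"])/p["fy"]*k,k])+p["position"]
            print(c,n,np.round(r["uv"],1),round(r["p"],2),ray(c,r["uv"],z).round(4),"depth:",w.round(3))
o=get_obs();print(o)
print(Rotation.from_quat(o["tcp_rot"]).as_matrix().round(4),ctrl.tip_reach)
E
```

```text
top pad_top [241.4 180.3] 0.5 [0.544  0.0086 0.063 ] depth: [0.544 0.01  0.066]
top carriage_mid [241.9 178.4] 0.83 [0.552  0.0072 0.056 ] depth: [0.551 0.007 0.066]
top marked_stop [215.2 179.1] 0.45 [0.551  0.0988 0.036 ] depth: [0.552 0.1   0.034]
top plain_stop [289.9 178.3] 0.54 [ 0.5609 -0.1568  0.036 ] depth: [ 0.556 -0.155  0.063]
top plain_stop [388.6 162. ] 0.23 [ 0.6277 -0.4968  0.036 ] depth: [ 0.619 -0.488  0.073]
top rig [253.2 181. ] 0.77 [ 0.555  -0.0315 -0.    ] depth: [ 0.544 -0.031  0.058]
side pad_top [237.1 191.9] 0.5 [ 0.5563 -0.014   0.063 ] depth: [ 0.555 -0.01   0.065]
side carriage_mid [234.4 195.8] 0.97 [0.5599 0.0036 0.056 ] depth: [0.554 0.024 0.067]
side marked_stop [162.6 283.6] 0.73 [0.5898 0.4842 0.036 ] depth: [0.598 0.469 0.021]
side marked_stop [228.4 219. ] 0.54 [0.5374 0.1219 0.036 ] depth: [0.55  0.093 0.016]
side plain_stop [229.1 216.5] 0.68 [0.5407 0.1067 0.036 ] depth: [0.534 0.124 0.05 ]
side plain_stop [249.1 179.2] 0.63 [ 0.5634 -0.1666  0.036 ] depth: [ 0.557 -0.146  0.048]
side rig [238.  204.8] 0.6 [ 0.5591 -0.0305  0.    ] depth: [0.532 0.042 0.046]
{'clock': 0.8, 'joints': array([-1.33199732e+00,  8.68721833e-02,  1.75913273e-01,  1.65979015e+00,
        8.37024623e-06,  1.57076857e+00]), 'joint_vel': array([-0.00021977, -0.00121933,  0.00092049,  0.00144482, -0.00035184,
       -0.00047184]), 'tau': array([-1.22237856e-03, -5.20045030e+01,  4.64846063e+01,  1.10221656e-03,
       -9.45640818e-05,  2.26131263e-06]), 'tool_pos': array([ 0.13009753, -0.53439476,  0.25630629]), 'tcp_rot': array([9.92878690e-01, 1.19129787e-01, 6.97031375e-06, 2.29683016e-05]), 'force': array([-0.11155642, -1.20001059,  0.40953197]), 'torque': array([-0.00085998,  0.02509206,  0.01258297]), 'finger_force': 0.0, 'width': 0.08512971602150711}
[[ 0.9716  0.2366  0.    ]
 [ 0.2366 -0.9716 -0.    ]
 [ 0.      0.     -1.    ]] 0.025
```

View pics/side1.png

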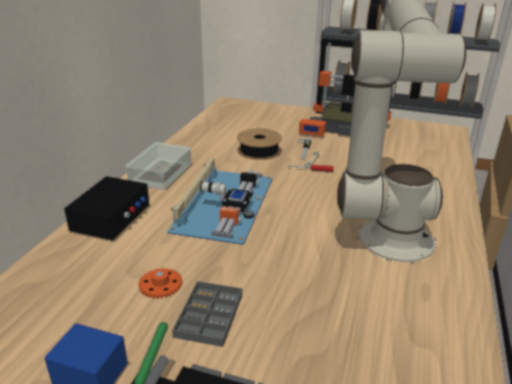

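The side view shows the pad at about (238,195), the orange stop at (231,216) and the plain stop at (248,180). I'll refine the positions by colour in an enlarged top crop.

Run:
```python
from h import *
im=cv2.imread("pics/top1.png")
x0,y0,x1,y1=175,115,330,215
cv2.imwrite("pics/crop.png",cv2.resize(im[y0:y1,x0:x1],None,fx=5,fy=5,interpolation=cv2.INTER_CUBIC))
c=im[y0:y1,x0:x1].astype(int);b,g,r=c[...,0],c[...,1],c[...,2]
def cen(m,name,z):
    n,l,s,ce=cv2.connectedComponentsWithStats(m.astype(np.uint8))
    for i in range(1,n):
        if s[i,4]>25:
            uv=ce[i]+[x0,y0];print(name,s[i],uv.round(1),ray("top",uv,z).round(4))
cen((r-b>70)&(r-g>40),"orange",.066)
cen((b-g>40)&(g<90)&(b>70),"pad",.063)
cen((b<45)&(g<45)&(r<45),"black",.06)
m=((b-r>45)&(g>90)).astype(np.uint8)
cnt=max(cv2.findContours(m,0,2)[0],key=cv2.contourArea);box=cv2.boxPoints(cv2.minAreaRect(cnt))
for q in box:print("plate",(q+[x0,y0]).round(1),ray("top",q+[x0,y0],.012).round(4))
```

```text
pad [63 59 13  9 98] [244.4 177.6] [ 0.5536 -0.0012  0.063 ]
black [ 55  50  30  29 384] [244.2 179.4] [ 0.5479 -0.0006  0.06  ]
black [110  53   9  18 119] [289.1 176.5] [ 0.562  -0.1521  0.06  ]
plate [200. 202.] [0.474  0.1497 0.012 ]
plate [200. 202.] [0.474  0.1497 0.012 ]
plate [200. 202.] [0.474  0.1497 0.012 ]
plate [200. 202.] [0.474  0.1497 0.012 ]
```

View pics/crop.png

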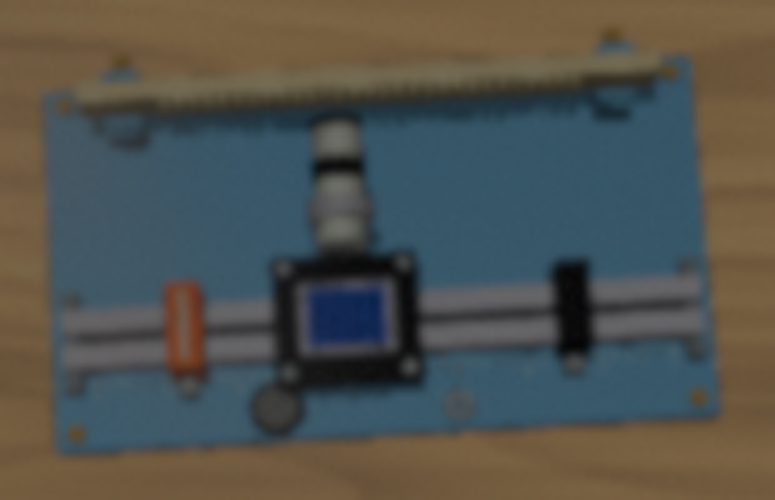

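The crop shows the orange stop at (185,329), the pad centre at (346,317) and the plain stop at (573,308). The plate corners are at (45,95), (690,57), (718,415) and (55,453).

Run:
```python
from h import *
f=lambda u,v,z:ray("top",((u+.5)/5-.5+175,(v+.5)/5-.5+115),z)
O=f(185,329,.066);P=f(346,317,.063);B=f(573,308,.066)
S=np.mean([f(*q,.056) for q in((273,258),(415,255),(420,380),(277,385))],0)
C=[f(*q,.012) for q in((45,95),(690,57),(718,415),(55,453))]
print("O",O,"P",P,"S",S,"B",B)
for a,b in((O,B),(C[0],C[1]),(C[3],C[2])):
    d=a-b;print(np.hypot(*d[:2]),"yaw of rail +y",np.arctan2(-d[0],d[1]))
print("side lens",[np.linalg.norm(C[i]-C[j]).round(3) for i,j in((0,3),(1,2))])
o=get_obs();R=Rotation.from_quat(o["tcp_rot"]).as_matrix()
u=(O-B)/np.linalg.norm(O-B);u[2]=0;print("O-P along rail",(O-P)@u,"S",(O-S)@u,"perp of P",np.cross(u,P-O)[2])
t=P-[0.004,0,0];t[2]=.063+.025+.03
print("target",t,"tool shift",R.T@(t-o["tool_pos"]))
print("rail dir",u,"in tool",R.T@u)
```

```text
O [0.54033086 0.10849398 0.066     ] P [0.55214556 0.00071522 0.063     ] S [0.55204289 0.00059617 0.056     ] B [ 0.56195263 -0.15189023  0.066     ]
0.2612803854878076 yaw of rail +y 0.08284785300465494
0.45759834236524993 yaw of rail +y 0.08942644042084238
0.45768893227187013 yaw of rail +y 0.08531277115064313
side lens [np.float64(0.256), np.float64(0.258)]
O-P along rail 0.1083867900671925 S 0.10849693776802243 perp of P -0.0028551486193681194
target [0.54814556 0.00071522 0.118     ] tool shift [ 0.53276823 -0.42103342  0.13829084]
rail dir [-0.08275311  0.99657008  0.        ] in tool [ 1.55347201e-01 -9.87859932e-01 -4.53962643e-05]
```

>>> {"method": "apply_moves", "body": {
  "rows": [
    [[0.027,-0.021,0],0.0],
    [[0.053,-0.042,0],0.0],
    [[0.08,-0.063,0],0.0],
    [[0.107,-0.084,0],0.0],
    [[0.133,-0.105,0],0.0],
    [[0.16,-0.126,0],0.0],
    [[0.186,-0.147,0],0.0],
    [[0.213,-0.168,0],0.0],
    [[0.24,-0.19,0],0.0],
    [[0.266,-0.21,0],0.0]
  ],
  "fingers": 1
}}

```text
clock: 1.63
tool_pos: [0.3395, -0.2658, 0.2566]
tcp_rot: [0.993, 0.119, 0.0, 0.0]
force: [0.1, -0.1, -0.0]
width: 0.0002
finger_force: 0.0
```

>>> {"method": "apply_moves", "body": {
  "rows": [
    [[0.03,-0.024,0],0.03],
    [[0.06,-0.047,0],0.06],
    [[0.09,-0.071,0],0.09],
    [[0.12,-0.095,0],0.12],
    [[0.15,-0.118,0],0.15],
    [[0.18,-0.142,0],0.156],
    [[0.21,-0.166,0],0.156],
    [[0.24,-0.19,0.0],0.156],
    [[0.267,-0.211,0.03],0.156],
    [[0.267,-0.211,0.06],0.156]
  ]
}}

```text
clock: 2.47
tool_pos: [0.5518, 0.0046, 0.1969]
tcp_rot: [0.999, 0.043, 0.002, -0.0]
force: [0.9, -1.1, -0.3]
width: 0.0002
finger_force: 0.0
```

Run:
```python
from h import *
o=get_obs();R=Rotation.from_quat(o["tcp_rot"]).as_matrix()
print(o["clock"],o["tool_pos"],o["force"],o["width"],R.round(3))
print("to hover",R.T@(np.array([.548,.0007,.118])-o["tool_pos"]),"rail",R.T@np.array([-.0859,.9963,0]))
```

```text
2.4667 [0.55180434 0.00456182 0.1968983 ] [ 0.91771034 -1.07206646 -0.32587568] 0.00017672163501302444 [[ 0.996  0.086  0.005]
 [ 0.086 -0.996  0.001]
 [ 0.005 -0.001 -1.   ]]
to hover [-0.00450535  0.00356581  0.07887531] rail [ 3.10674588e-04 -9.99996028e-01  5.89032475e-04]
```

>>> {"method": "apply_moves", "body": {
  "rows": [
    [[-0.002,0.002,0.015],0],
    [[-0.003,0.003,0.03],0],
    [[-0.003,0.003,0.045],0],
    [[-0.003,0.003,0.06],0],
    [[-0.003,0.003,0.075],0],
    [[-0.003,0.003,0.087],0],
    [[-0.003,0.003,0.096],0],
    [[-0.003,0.003,0.1],0],
    [[-0.003,0.003,0.1],0],
    [[-0.003,0.003,0.1],0]
  ]
}}

```text
clock: 3.3
tool_pos: [0.5458, -0.0026, 0.0968]
tcp_rot: [0.999, 0.041, 0.0, 0.0]
force: [-0.1, 0.2, 0.7]
width: 0.0002
finger_force: 0.0
```

Run:
```python
from h import *
im,d=capture("side");cv2.imwrite("pics/s2.png",cv2.resize(im[130:250,170:300],None,fx=5,fy=5,interpolation=cv2.INTER_CUBIC)[:,:,::-1])
o=get_obs();R=Rotation.from_quat(o["tcp_rot"]).as_matrix()
print(o["clock"],o["tool_pos"],o["force"],R[:,2])
```

```text
3.35 [ 0.54604917 -0.00251411  0.09710843] [-0.48160221  1.12353438  0.46437825] [ 1.08993398e-03 -2.66592897e-05 -9.99999406e-01]
```

View pics/s2.png

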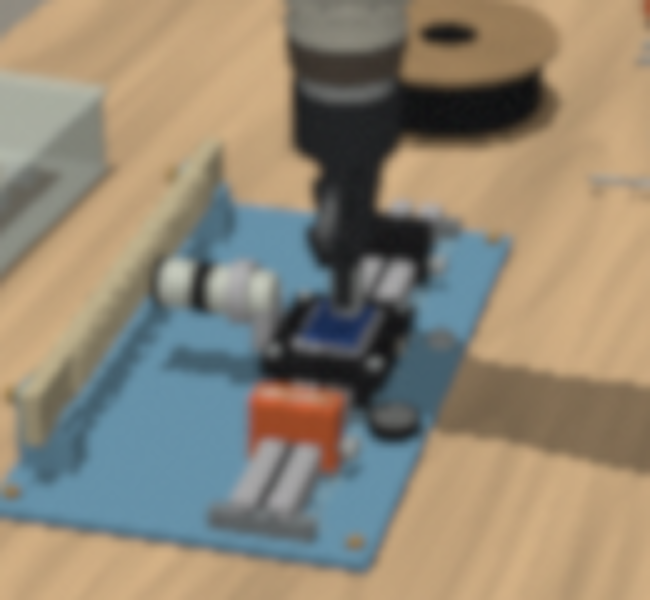

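The crop shows the fingertips just above the blue pad at (345,305), clear of the microscope at (220,285). Now I'll press slowly.

>>> {"method": "apply_moves", "body": {
  "rows": [
    [[0,0,0.002],0],
    [[0,0,0.004],0],
    [[0,0,0.006],0],
    [[0,0,0.007],0],
    [[0,0,0.008],0],
    [[0,0,0.009],0],
    [[0,0,0.01],0],
    [[0,0,0.01],0],
    [[0,0,0.01],0],
    [[0,0,0.01],0]
  ]
}}

```text
clock: 4.18
tool_pos: [0.5458, -0.0025, 0.0881]
tcp_rot: [0.999, 0.041, 0.001, 0.0]
force: [-5.0, 0.4, 13.4]
width: 0.0
finger_force: 6.6
```

>>> {"method": "apply_moves", "body": {
  "rows": [
    [[0,0,0.001],0],
    [[0,0,0.002],0],
    [[0,0,0.003],0],
    [[0,0,0.004],0],
    [[0,0,0.0045],0],
    [[0,0,0.005],0],
    [[0,0,0.005],0],
    [[0,0,0.005],0],
    [[0,0,0.005],0],
    [[0,0,0.005],0]
  ]
}}

```text
clock: 5.02
tool_pos: [0.5459, -0.0025, 0.0839]
tcp_rot: [0.999, 0.041, 0.001, 0.0]
force: [-7.7, 0.5, 20.1]
width: 0.0
finger_force: 10.1
```

>>> {"method": "apply_moves", "body": {
  "rows": [
    [[0,0,0.0005],0],
    [[0,-0.001,0.0005],0],
    [[0,-0.003,0.0005],0],
    [[0,-0.006,0.0005],0],
    [[0,-0.009,0.0005],0],
    [[0,-0.012,0.0005],0],
    [[0,-0.015,0.0005],0],
    [[0,-0.018,0.0005],0],
    [[0,-0.021,0.0005],0],
    [[0,-0.024,0.0005],0]
  ]
}}

```text
clock: 5.85
tool_pos: [0.5439, 0.0213, 0.0839]
tcp_rot: [0.999, 0.041, 0.001, 0.0]
force: [-9.7, -1.6, 24.3]
width: -0.0002
finger_force: 12.0
```

Run:
```python
from h import *
im,d=capture("side");cv2.imwrite("pics/s3.png",cv2.resize(im[130:250,170:300],None,fx=5,fy=5,interpolation=cv2.INTER_CUBIC)[:,:,::-1])
o=get_obs();print(o["tool_pos"],o["force"])
```

```text
[0.5438574  0.02183538 0.08393872] [-9.82313687 -0.90614667 23.97645451]
```

View pics/s3.png

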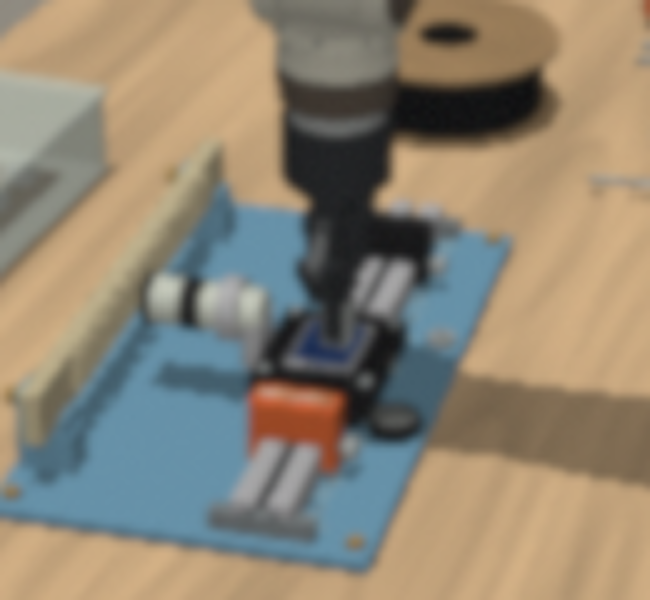

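The slider follows the fingers: its front has moved toward the orange stop at (297,420), and the drag is only about 1 N. About 22 mm remain.

>>> {"method": "apply_moves", "body": {
  "rows": [
    [[0,-0.002,0],0],
    [[0,-0.005,0],0],
    [[0,-0.008,0],0],
    [[0,-0.011,0],0],
    [[0,-0.014,0],0],
    [[0,-0.0165,0],0],
    [[0,-0.0185,0],0],
    [[0,-0.02,0],0],
    [[0,-0.021,0],0],
    [[0,-0.022,0],0]
  ]
}}

```text
clock: 6.73
tool_pos: [0.542, 0.0433, 0.0839]
tcp_rot: [0.999, 0.041, 0.001, 0.0]
force: [-10.3, -2.9, 24.1]
width: 0.0004
finger_force: 12.2
```

>>> {"method": "apply_moves", "body": {
  "rows": [
    [[0,-0.0005,0],0],
    [[0,-0.001,0],0],
    [[0,-0.0015,0],0],
    [[0,-0.002,0],0],
    [[0,-0.0025,0],0],
    [[0,-0.003,0],0],
    [[0,-0.003,0],0],
    [[0,-0.003,0],0],
    [[0,-0.003,0],0],
    [[0,-0.003,0],0]
  ]
}}

```text
clock: 7.57
tool_pos: [0.5418, 0.0455, 0.0839]
tcp_rot: [0.999, 0.042, 0.001, -0.0]
force: [-10.3, -2.0, 24.3]
width: 0.0002
finger_force: 12.2
```

>>> {"method": "apply_moves", "body": {
  "rows": [
    [[0,-0.0005,0],0],
    [[0,-0.001,0],0],
    [[0,-0.0015,0],0],
    [[0,-0.002,0],0],
    [[0,-0.0025,0],0],
    [[0,-0.003,0],0],
    [[0,-0.003,0],0],
    [[0,-0.003,0],0],
    [[0,-0.003,0],0],
    [[0,-0.003,0],0]
  ]
}}

```text
clock: 8.4
tool_pos: [0.5418, 0.0459, 0.0839]
tcp_rot: [0.999, 0.043, 0.001, 0.0]
force: [-9.9, -7.8, 25.4]
width: 0.0003
finger_force: 12.2
```

Run:
```python
from h import *
im,d=capture("side");cv2.imwrite("pics/s4.png",cv2.resize(im[160:240,190:280],None,fx=7,fy=7,interpolation=cv2.INTER_CUBIC)[:,:,::-1])
o=get_obs();print(o["tool_pos"],o["force"])
```

```text
[0.54177435 0.04590321 0.08394782] [-11.03178036  -7.02334493  25.12172001]
```

View pics/s4.png

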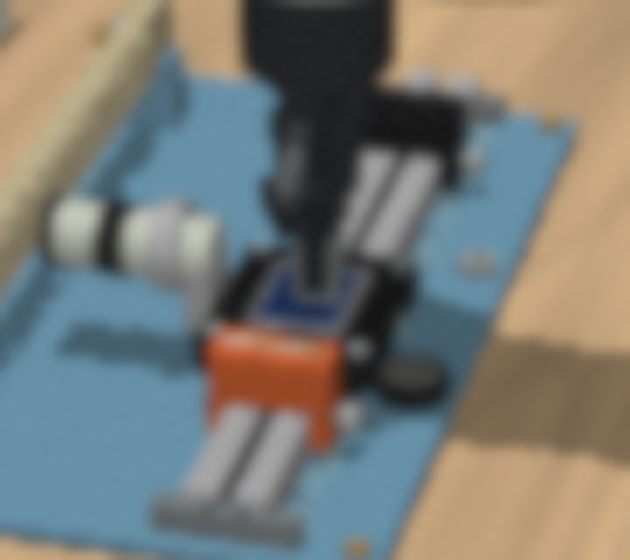

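The slider is against the orange stop: the tool stopped moving while the force along the rail rose to 8 N. In the picture the slider's front touches the block at (275,335). Lifting straight up.

>>> {"method": "apply_moves", "body": {
  "rows": [
    [[0,0.001,0],0],
    [[0,0.001,-0.001],0],
    [[0,0.001,-0.002],0],
    [[0,0.001,-0.004],0],
    [[0,0.001,-0.006],0],
    [[0,0.001,-0.01],0],
    [[0,0.001,-0.016],0],
    [[0,0.001,-0.025],0],
    [[0,0.001,-0.04],0],
    [[0,0.001,-0.055],0]
  ]
}}

```text
clock: 9.28
tool_pos: [0.5414, 0.046, 0.1365]
tcp_rot: [0.999, 0.043, -0.0, -0.001]
force: [0.5, -0.3, 1.1]
width: 0.0003
finger_force: 0.0
```

>>> {"method": "apply_moves", "body": {
  "rows": [
    [[0,0,-0.02],0],
    [[0,0,-0.04],0],
    [[-0.02,0,-0.06],0],
    [[-0.05,0,-0.08],0],
    [[-0.08,0,-0.1],0],
    [[-0.11,0,-0.1],0],
    [[-0.14,0,-0.1],0],
    [[-0.17,0,-0.1],0],
    [[-0.2,0,-0.1],0],
    [[-0.2,0,-0.1],0]
  ]
}}

```text
clock: 10.12
tool_pos: [0.3388, 0.0283, 0.2374]
tcp_rot: [0.999, 0.043, 0.001, -0.001]
force: [0.3, 0.1, 1.3]
width: 0.0002
finger_force: 0.0
```

Run:
```python
from h import *
im,d=capture("side");a=cv2.resize(im[160:240,190:280],None,fx=4.3,fy=4.3,interpolation=cv2.INTER_CUBIC)
im,d=capture("top");b=cv2.resize(im[135:215,195:285],None,fx=4.3,fy=4.3,interpolation=cv2.INTER_CUBIC)
cv2.imwrite("pics/s5.png",np.hstack([a,b])[:,:,::-1])
o=get_obs();print(o["clock"],o["tool_pos"],o["force"])
```

```text
10.2167 [0.34205922 0.0286287  0.23683677] [0.59537563 0.17607604 0.54301572]
```

View pics/s5.png

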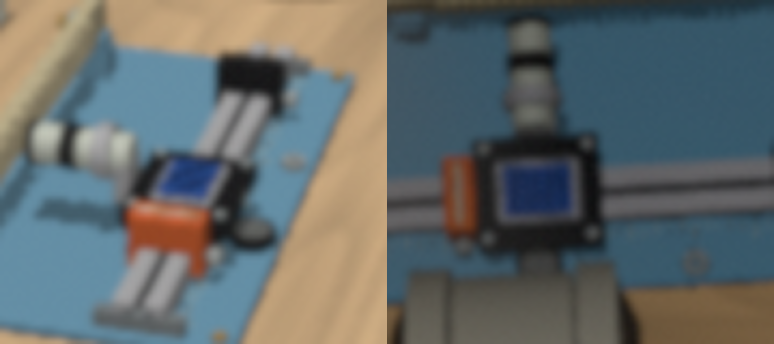

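Both views show the slider flush against the orange stop, at (460,195) in the top view. The pad is up and the fingers are clear.

```bash
python3 -c "
from cell import ctrl;print(ctrl.hand_in())"
```

```text
the job is handed in; nothing more can be done
None
```

The slider is resting against the orange stop with the blue pad up and the arm clear. I handed the job in at about 10 s on the robot's clock, and the hand-in returned no verdict.

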